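Hold the tube pump's pressure arm open for a new tube

ROBOT

A 6-joint arm with a two-finger parallel gripper is mounted at the origin on the work surface. World frame = base frame: x ahead of the robot, y to its left, z up, the work surface at z = 0. Lengths are in m, angles in rad, forces in N, time in s.
With the tool pointing down it reaches from about 0.375 to 0.9 m from the base axis. Payload 3.1 kg.
Tool frame: the origin (TCP) lies at the centre of the arm's flange, where the gripper is bolted on; the fingertips stand tip_reach ahead of it and the grasp point (between the pads) lies 164 mm ahead of it (tip_reach is the distance from the TCP to the fingertips, in m); z points along the fingers, y is the direction in which the jaws open and shut (so a half turn about z gives the same grasp; the last joint's range is limited). The gripper opens to 87 mm and grips with 3 to 60 N. Pads are 19 mm wide; open, the fingers measure 117 mm over their backs; the gripper's body (75 mm by 190 mm) begins 51 mm behind the grasp point.
Start: joints at [-1.387, 0.527, 1.433, -0, 1.181, -0.178], TCP at [0.221, -0.585, 0.405] pointing down, gripper open.
Joint ranges: [-3.08, 3.08], [-0.75, 2.2], [0.22, 2.44], [-1.43, 4.57], [0, 2.65], [-2.85, 2.85]. Speed limits (rad/s): [2.79, 2.79, 3.14, 3.14, 3.14, 3.14].

INTERFACE

Orientations are given as a unit quaternion [x, y, z, w].
In Python, from rig import get_obs, camera, hand_in, tip_reach gives the robot as it stands. The module is installed in compiled form; this text tells all that it offers.
- The arm moves only by the tool servo_tool, never from a script. Its argument "steps" is one flat list of numbers, 5 for each row, row after row: the finger opening in m, from 0 to 0.087, then the shift along the tool's x, y, z in m, then the turn about the tool's z in rad. A call has 1 to 12 rows; each row is the pose to reach, as a shift and turn from the pose commanded when the call began, along the tool's axes at that moment; what a row does not reach only later rows make up. A row lasts 1/8 s, in which the tool goes at most 62.5 mm and 10.7 degrees, less where a joint would pass 70% of its speed; a pose out of reach is approached as far as the arm can. A call with a gripper value outside its range is refused whole. The fingers move at their own pace and stop on an object; "force" is the grip in N (left out, the last holds). Time passes only in rows, so rows that repeat a pose let the fingers close. It gives the time, the measured TCP pose, the force and the opening at its end, in the units of the state.
- get_obs(): the state, without advancing time (a new reading comes with each control period).
- camera(name): name is "side" or "top"; returns a dict with "pixels" (400x640x3 uint8, blue, green, red), "vertical_fov" (degrees; the focal length in pixels is half the picture's height over the tangent of half this angle, whatever the lens; pixels are square), "cx", "cy" (the principal point, pixels), "T" (4x4, takes a point from camera to world coordinates). Camera axes: x right, y up, looking along -z (the intrinsics and any distortion apply to the point x, -y, -z); pixel columns grow to the right and rows downward; lengths in m; the calibration is good to about 2 mm. A picture is of the moment at which its call begins. There is no depth.
- hand_in(): hands the job in, once; it reports no verdict.
The state is a dict: "time": time; "q": joint angles; "joint_velocities": joint speeds; "joint_torque": joint torques, N m; "position": TCP position; "tool_rot": TCP orientation; "ft_force": force on the tool from outside, world axes, zero at the start; "moment": the same for the moment, N m; "grip_width": finger opening in m.
Only numpy, scipy, OpenCV 4.12 (cv2) and the standard library are available. Lean on these libraries where they do the work, as an engineer would, in place of code of your own. Each camera call takes 0.05 s, during which the arm holds its last target.

TASK

The tube of the dosing pump is to be changed. Lift the feed canister by its handle off the balance and set it down gently, upright, in the middle of the bench mat and let it go. Then push the pump's sprung pressure arm back by its finger post, clearly past the last click of its ratchet, and finish while holding it there against its spring so that a colleague can lay in the new tube (do not let it settle back on the ratchet); leave everything else where it stands.

Things in the scene. Friction and masses are not known exactly. Their poses are not given: they have to be found in the camera images.
- canister: Loose feed canister: white jerrycan of 110 x 75 mm plan (110 along its own x), 168 mm tall over all, 0.3 to 0.6 kg, closed; body shoulders at 124 mm. Origin: centre of its underside; z up. At the start it stands on the balance pan. The grey screw cap (37 mm wide, top 146 mm up) is at its +x end.
- canister_mid (a point): The canister's centre, half-way up: 84 mm above its underside, axes as the canister's.
- canister_handle (a point): Centre of the moulded carrying handle's bar on top of the canister, 162 mm above its underside and 15 mm from its centre line towards its -x end. The bar runs along the canister's x, is 16 mm wide (across, along y) and 12 mm high, with 32 mm of free space under it between its two legs (free length 43 mm); to be pinched across y from above.
- balance: Flat precision balance, 240 mm (its x) x 170 mm, fixed to the table; origin at the centre of its underside, its display end towards -x. It stands left or right of the mat.
- pan (a point): Centre of the top of the balance's square steel pan (140 x 140 mm), 62 mm above the table, 35 mm along +x from the balance's centre.
- mat: Grey bench mat, 160 x 160 x 3 mm, fixed flat on the table between balance and pump; origin: centre of its underside.
- pump: Tube pump, fixed: drive unit 180 mm (its x) x 170 mm, aluminium head plate with its top 88 mm above the table. Origin: centre of its underside; display towards -x. On the plate: roller rotor (axis at x -30, y 0 mm; 37 mm radius, top 130 mm up), two black tube guides at the -x corners (108 mm up) and, on the rotor's +x side, the pressure arm. The arm's pivot is upright, at x 22, y -62 mm in the pump's frame.
- finger_post (a point): Middle of the pressure arm's round steel finger post, black-capped, 14 mm thick, 160 mm above the table; it rises from the arm's top at 124 mm to 184 mm. 137 mm from the pivot, at rest straight along the pump's +y from it. Pushed to the pump's +x it circles the pivot, clockwise from above. The plunger's knob (15 mm wide, top 137 to 141 mm up) is 47 mm from the post, towards the pivot.
- press_arm (a joint): Angle of the pressure arm in rad: 0 at rest near the rotor, growing as the post is pushed to the pump's +x, back stop at 0.52. A spring drives it back: about 4 N at the post at rest, 8 N at 0.45, about 1 N more while climbing a ratchet tooth. The sprung plunger clicks behind teeth at 0.13, 0.24 and (the last) 0.35; let go beyond a click, the arm springs back and stays on that tooth.
- beaker: Bystander: glass beaker, 60 mm wide, 70 mm tall, loose.
- reagent_bottle: Bystander: amber bottle, 54 mm wide, 100 mm tall, loose.
- powder_jar: Bystander: white jar, 70 mm wide, 85 mm tall, loose.
- weight: Bystander: steel calibration weight, 38 mm wide, 58 mm tall, loose.
- spatula: Bystander: thin steel lab spatula, 180 mm long, lying flat at the back, loose.
- screwdriver: Bystander: screwdriver, 170 mm long, lying at the side, loose.
- wash_bottle: Bystander: white wash bottle, 64 mm wide, 176 mm tall, standing at the side, loose.
Mind the look-alikes: they are no part of the job. What is shaped like the canister but blue or pink is not meant.

How it is judged:
By the outcome, as a careful person would: the job done as asked, in the order asked, and still so for the second after the job is handed in, while the arm keeps its last pose, push and grip.
It also fails if it takes over 54 s, if anything falls off the work surface, if the arm or the gripper's body presses on something with over 40 N, if the wrist force passes 120 N, or if a joint passes its speed limit or range.

## Working session

There is one attempt and no reset: what is moved stays moved. The work goes in short steps, Python scripts to look and compute and a tool call to move; the robot and the scene stay as the last step left them, time stands still between calls to the robot, and variables do not carry over. Pictures are saved under pics/ and viewed, and the job is handed in when it is done.

Besides the shell and the picture viewer there is one more tool, called after ">>>" as name(argument=value, ...) on one line, values as JSON. servo_tool: Moves the arm, as the interface text tells. Its arguments: {"type":"object","properties":{"steps":{"type":"array"},"force":{"type":"number"}},"required":["steps"]}

```bash
mkdir -p pics; python3 - <<'E'
from rig import get_obs,camera,tip_reach
import cv2
o=get_obs();print(o,tip_reach)
for n in("top","side"):
    c=camera(n);print(n,{k:v for k,v in c.items() if k!="pixels"})
    cv2.imwrite(f"pics/{n}0.png",c["pixels"])
E
```

```text
{'time': 0.0, 'q': array([-1.38748663e+00,  5.28446397e-01,  1.43394857e+00, -2.87224498e-05,
        1.18137718e+00, -1.78498525e-01]), 'joint_velocities': array([ 0.00094249, -0.00037927,  0.00044561,  0.00201294, -0.00185351,
        0.00012269]), 'joint_torque': array([-3.95727739e-04, -4.40045428e+01, -1.76593459e+01,  6.33049314e-02,
        5.82072535e-02, -1.52503571e-04]), 'position': array([ 0.22118691, -0.58416482,  0.40376863]), 'tool_rot': array([ 9.83679860e-01,  1.79924274e-01, -1.59014954e-05, -1.08971582e-03]), 'ft_force': array([ 0.36361612, -0.44195445, -0.02411109]), 'moment': array([-0.00808472, -0.02806932,  0.04305539]), 'grip_width': 0.08694015113065846} 0.1822
top {'vertical_fov': 43.34512519753273, 'cx': 320.8915013685736, 'cy': 200.44168109445386, 'T': array([[ 0.01205613,  0.98068412, -0.19522629,  0.20297485],
       [-0.99989941,  0.01036507, -0.00968139, -0.00768194],
       [-0.00747085,  0.19532337,  0.98071044,  1.64912911],
       [ 0.        ,  0.        ,  0.        ,  1.        ]])}
side {'vertical_fov': 50.74740109174303, 'cx': 321.32874883021015, 'cy': 200.50896343842035, 'T': array([[-0.93723204,  0.2008647 , -0.28504294,  0.11289806],
       [-0.34835568, -0.57597802,  0.73952528,  1.02131948],
       [-0.01563395,  0.79240311,  0.60979741,  0.97588993],
       [ 0.        ,  0.        ,  0.        ,  1.        ]])}
```

```bash
ls -la .
```

```text
total 12
drwxr-xr-x  3 agent agent 4096 Dec  7 01:55 .
drwxr-xr-x 23 root  root  4096 Dec  7 01:55 ..
drwxr-xr-x  2 agent agent 4096 Dec  7 01:55 pics
```

View pics/top0.png

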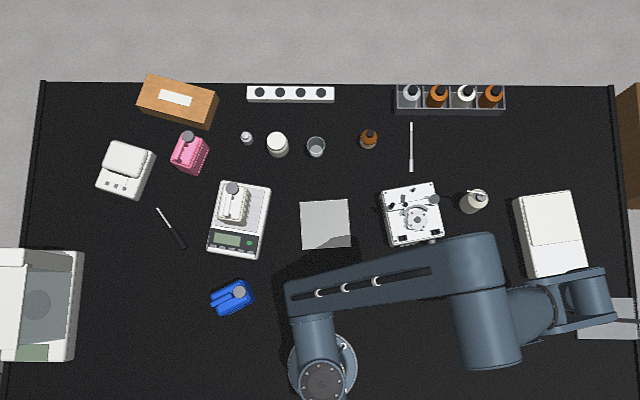

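View pics/side0.png

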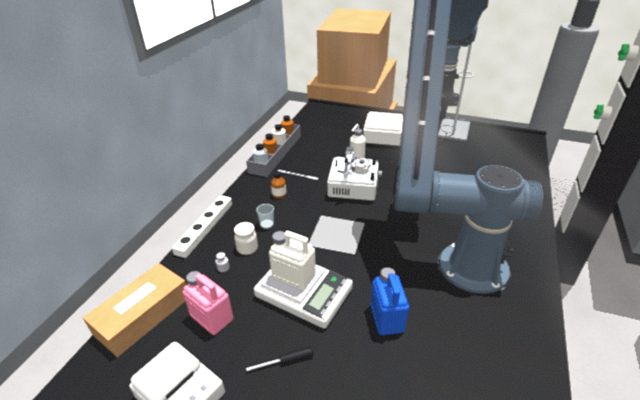

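The white canister is on the balance: top (233,203), side (292,262). The pink one (top 189,152) and the blue one (top 232,297) are look-alikes. The white one on the balance fits the description, so I'll enlarge it to confirm.

```bash
cat > h.py <<'E'
import numpy as np,cv2
from rig import *
def crop(im,x0,y0,w,h,s,fn):
    c=cv2.resize(im[y0:y0+h,x0:x0+w],None,fx=s,fy=s,interpolation=cv2.INTER_CUBIC)
    step=10
    for x in range((x0+9)//10*10,x0+w,step):
        cv2.line(c,(int((x-x0+.5)*s),0),(int((x-x0+.5)*s),6 if x%50 else 14),(0,0,255),1)
        if x%20==0: cv2.putText(c,str(x),(int((x-x0+.5)*s)-10,24),0,.4,(0,0,255),1)
    for y in range((y0+9)//10*10,y0+h,step):
        cv2.line(c,(0,int((y-y0+.5)*s)),(6,int((y-y0+.5)*s)),(0,0,255),1)
        if y%20==0: cv2.putText(c,str(y),(8,int((y-y0+.5)*s)+4),0,.4,(0,0,255),1)
    cv2.imwrite(fn,c)
def K(c):
    f=c["pixels"].shape[0]/2/np.tan(np.radians(c["vertical_fov"])/2)
    return f,c["cx"],c["cy"],c["T"]
def ray(cal,u,v):
    f,cx,cy,T=cal
    d=T[:3,:3]@np.array([(u-cx)/f,-(v-cy)/f,-1]); return T[:3,3],d
def at_z(cal,u,v,z):
    o,d=ray(cal,u,v); return o+d*(z-o[2])/d[2]
def proj(cal,p):
    f,cx,cy,T=cal
    q=T[:3,:3].T@(np.array(p)-T[:3,3]); return np.array([cx+f*q[0]/-q[2],cy-f*q[1]/-q[2]])
def tri(c1,p1,c2,p2):
    o1,d1=ray(c1,*p1);o2,d2=ray(c2,*p2)
    A=np.stack([d1,-d2],1);s=np.linalg.lstsq(A,o2-o1,rcond=None)[0]
    a=o1+d1*s[0];b=o2+d2*s[1];return (a+b)/2,np.linalg.norm(a-b)
import pickle,os
E
python3 - <<'E'
import cv2,pickle
from h import *
t=cv2.imread("pics/top0.png");s=cv2.imread("pics/side0.png")
crop(t,195,170,90,95,8,"pics/c1.png") if 0 else crop(t,195,170,90,95,6,"pics/c1.png")
crop(t,370,165,130,90,6,"pics/c2.png")
crop(s,240,225,125,100,6,"pics/c3.png")
crop(s,310,120,85,90,6,"pics/c4.png")
E
```

```text
(no output)
```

View pics/c1.png

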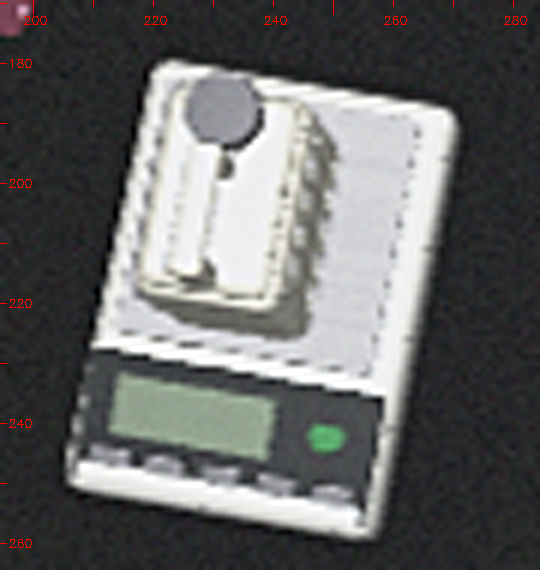

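View pics/c2.png

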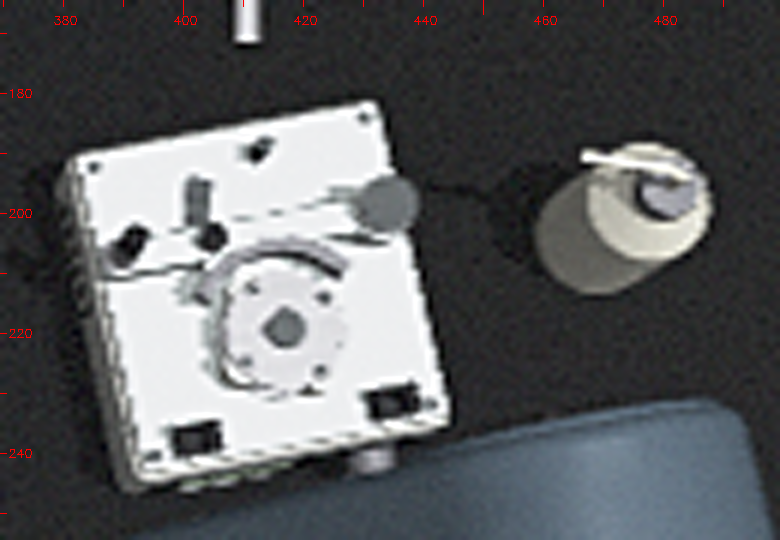

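View pics/c3.png

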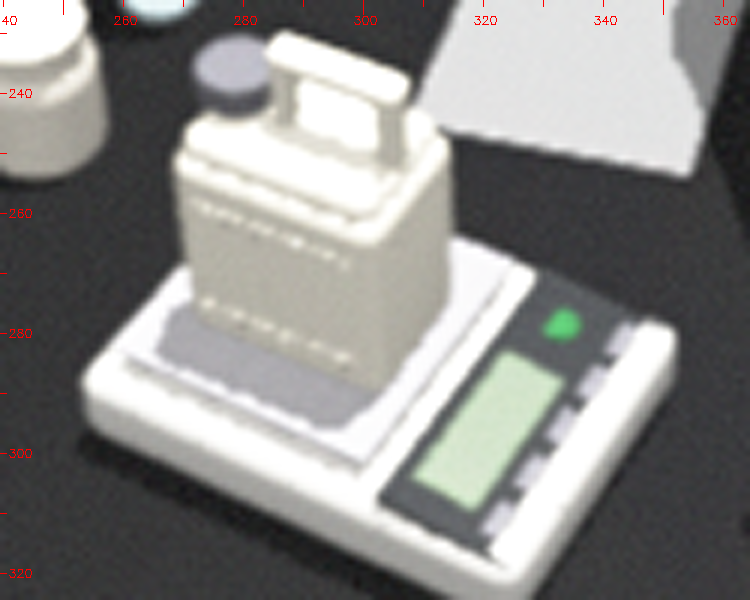

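View pics/c4.png

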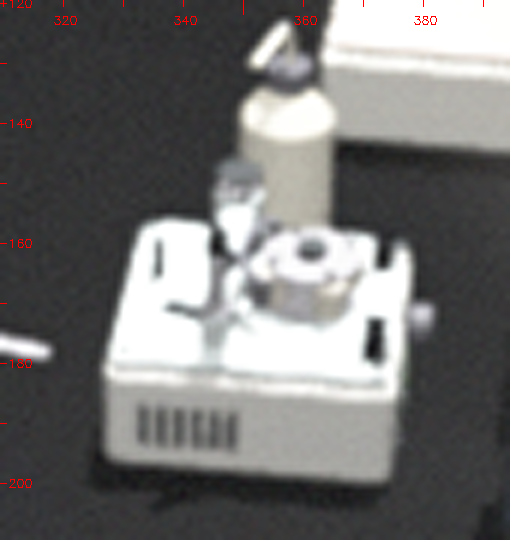

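```bash
python3 - <<'E'
from h import *
ct=K(camera("top"));cs=K(camera("side"));pickle.dump((ct,cs),open("cal.pkl","wb"))
np.set_printoptions(precision=4,suppress=True)
# pump plate corners top
for p in [(383,190.5),(432,182),(443.5,234.5),(395,243)]: print(at_z(ct,*p,.088))
print('side');
for p in [(337,157),(373,159),(374,182),(328,181)]: print(at_z(cs,*p,.088))
print('rotor',tri(ct,(417,219),cs,(361,161)))
print('mat top');
for p in [(300,202),(348,199),(351,246),(303,249)]: print(at_z(ct,*p,.003))
print('side mat')
for p in [(355,254),(313,245)]: print(at_z(cs,*p,.003))
print('cap',tri(ct,(231.7,188),cs,(278.5,236)))
print('handle ends far/near',tri(ct,(228,196),cs,(287,232)),tri(ct,(226,215),cs,(305,240)))
print('grey disc',tri(ct,(434,198),cs,(349,147)))
E
```

```text
[ 0.548  -0.1889  0.088 ]
[ 0.5773 -0.345   0.088 ]
[ 0.4096 -0.3755  0.088 ]
[ 0.3814 -0.2242  0.088 ]
side
[ 0.568  -0.3424  0.088 ]
[ 0.4289 -0.3743  0.088 ]
[ 0.385  -0.2226  0.088 ]
[ 0.5457 -0.1736  0.088 ]
rotor (array([ 0.453 , -0.2872,  0.1254]), np.float64(0.0029544640153175744))
mat top
[0.5246 0.0782 0.003 ]
[ 0.5365 -0.0818  0.003 ]
[ 0.3796 -0.0919  0.003 ]
[0.368  0.0652 0.003 ]
side mat
[0.3655 0.0721 0.003 ]
[0.5092 0.0782 0.003 ]
cap (array([0.5271, 0.2705, 0.2031]), np.float64(0.003379102660244282))
handle ends far/near (array([0.4977, 0.275 , 0.2301]), np.float64(0.003964621229959367)) (array([0.444 , 0.2798, 0.2219]), np.float64(0.005120259050473219))
grey disc (array([ 0.5154, -0.3365,  0.1465]), np.float64(0.004261698445004016))
```

```bash
python3 - <<'E'
from h import *
np.set_printoptions(precision=2,suppress=True)
t=cv2.imread("pics/top0.png");
g=cv2.GaussianBlur(cv2.cvtColor(t,cv2.COLOR_BGR2GRAY).astype(float),(0,0),1.2)
xs=[];ys=[]
for x in list(range(60,136,5))+list(range(210,245,5))+list(range(340,392,5))+list(range(510,605,5)):
    d=-np.diff(g[70:100,x]);i=d.argmax();w=d[max(0,i-2):i+3].clip(0)
    xs.append(x);ys.append(70+.5+(w*np.arange(max(0,i-2),max(0,i-2)+len(w))).sum()/w.sum())
xs=np.array(xs);ys=np.array(ys)
print(np.c_[xs,ys][::3].T)
p=np.polyfit((xs-320)/300,ys,2);print(p, (ys-np.polyval(p,(xs-320)/300)).std())
crop(t,370,170,80,80,9,"pics/c5.png")
ct,cs=pickle.load(open("cal.pkl","rb"))
R=np.array([[.982,-.189],[.189,.982]])
def P(x,y,z): return np.r_[np.array([.479,-.283])+R@np.array([x,y])/1000,z]
for n,a in dict(post_top=(22,75,.184),post_mid=(22,75,.16),post_bot=(22,75,.124),piv=(22,-62,.14),knob=(22,28,.139),rot=(-30,0,.13)).items(): print(n,proj(ct,P(*a)),proj(cs,P(*a)))
E
```

```text
[[ 60.    75.    90.   105.   120.   135.   220.   235.   345.   360.
  375.   390.   520.   535.   550.   565.   580.   595.  ]
 [ 81.27  81.44  81.46  81.66  81.66  81.86  82.46  82.66  83.64  83.65
   83.83  83.82  84.83  85.24  85.26  85.48  85.45  85.65]]
[ 0.08  2.49 83.33] 0.07252994166737962
post_top [392.44 203.9 ] [346.57 157.12]
post_mid [391.38 205.41] [346.43 162.84]
post_bot [389.86 207.58] [346.22 171.23]
piv [434.5  198.75] [350.52 148.3 ]
knob [405.59 203.98] [347.82 160.87]
rot [417.69 219.4 ] [362.43 159.99]
```

View pics/c5.png

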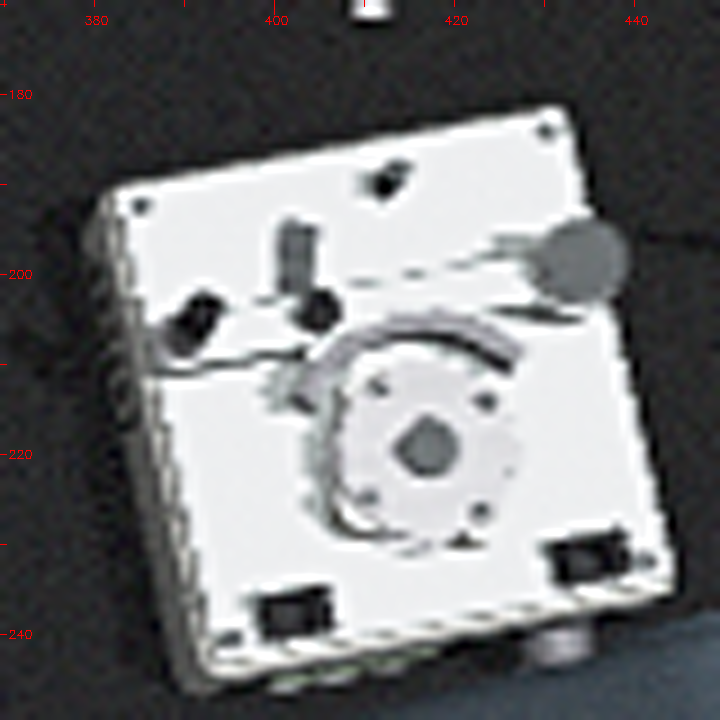

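```bash
python3 - <<'E'
from h import *
t=cv2.imread("pics/top0.png");s=cv2.imread("pics/side0.png")
crop(t,212,176,42,52,14,"pics/c6.png");crop(s,265,225,58,68,10,"pics/c7.png")
E
```

```text
(no output)
```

View pics/c6.png

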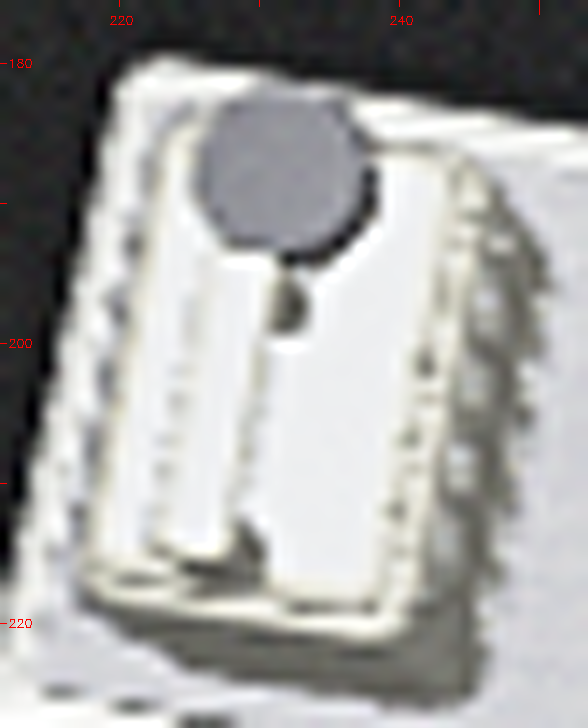

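View pics/c7.png

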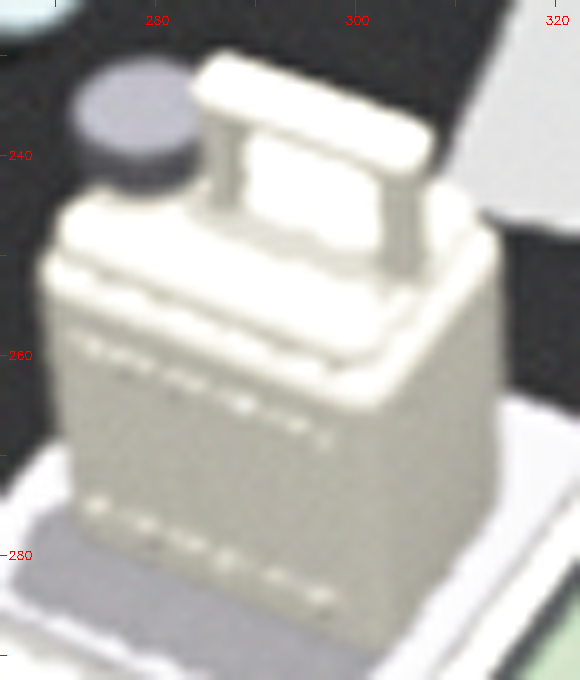

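```bash
python3 - <<'E'
from h import *
np.set_printoptions(precision=4,suppress=True)
ct,cs=pickle.load(open("cal.pkl","rb"))
c=[at_z(ct,*p,.184) for p in [(222.5,184.5),(244.8,187),(240.3,220.5),(217.3,217.3)]]
for a in c:print(a)
print('mean',np.mean(c,0))
for i,j in((3,0),(2,1)): d=c[j]-c[i];print('yaw',np.arctan2(d[1],d[0]),np.hypot(*d[:2]))
for i,j in((1,0),(2,3)): d=c[j]-c[i];print('yaw',np.arctan2(-d[0],d[1]),np.hypot(*d[:2]))
cap=at_z(ct,231.5,188,.208);print('cap',cap, at_z(cs,278.7,234.5,.208))
a=at_z(ct,228.7,194.2,.23);b=at_z(ct,225.5,215.,.23);d=a-b;print('bar',a,b,np.arctan2(d[1],d[0]),np.linalg.norm(d))
a=at_z(cs,287.5,231,.230);b=at_z(cs,306,238,.23);print('bar side',a,b,(a+b)/2,np.arctan2(*(a-b)[1::-1]))
def model(x,y,yaw):
    R=np.array([[np.cos(yaw),-np.sin(yaw)],[np.sin(yaw),np.cos(yaw)]])
    return lambda p:np.r_[np.array([x,y])+R@np.array(p[:2]),.062+p[2]]
from scipy.optimize import least_squares
F=[((.0375,0,.146),(231.5,188),(278.7,234.5)),((-.055,.0375,.122),(217.3,217.3),None),((-.055,-.0375,.122),(240.3,220.5),None),((.055,.0375,.122),(222.5,184.5),None),((.055,-.0375,.122),(244.8,187),None),
((-.015,.008,.166),(224.2,205),None),((-.015,-.008,.166),(229.8,204.5),None),((-.015,0,.168),None,(296.8,234.5)),((-.055,.0375,0),None,(303,289.5)),((-.055,.0375,.122),None,(302,264))]
def res(v,full=False):
    m=model(*v[:3]);o=[]
    for p,a,b in F:
        for cal,q in((ct,a),(cs,b)):
            if q is not None:o.append(proj(cal,m(p))-q)
    o=np.array(o);return o if full else o.ravel()
r=least_squares(res,[.48,.27,-.1],loss='soft_l1');print(r.x);print(res(r.x,1))
print('handle',model(*r.x)((-.015,0,.162)))
# balance
for p in [(220,181),(271,188),(257.5,259),(206,251)]: print('bal',at_z(ct,*p,.045))
E
```

```text
[0.5401 0.3017 0.184 ]
[0.5332 0.2346 0.184 ]
[0.4318 0.2437 0.184 ]
[0.4406 0.3121 0.184 ]
mean [0.4864 0.273  0.184 ]
yaw -0.10393659265608853 0.10005185547704945
yaw -0.08924143879789768 0.1017615435849949
yaw -0.10351861977596384 0.06747216419035598
yaw -0.12815339736301487 0.06898773408059335
cap [0.5244 0.2696 0.208 ] [0.5283 0.2697 0.208 ]
bar [0.501  0.2726 0.23  ] [0.4401 0.2789 0.23  ] -0.10235562804859788 0.06125693759290078
bar side [0.5002 0.2708 0.23  ] [0.4435 0.2798 0.23  ] [0.4718 0.2753 0.23  ] -0.15754567585328447
[ 0.4879  0.2742 -0.1383]
[[ 0.2048 -0.2422]
 [ 1.1768  0.1297]
 [-2.3549  0.6428]
 [-0.391   1.1769]
 [-0.5679 -2.4283]
 [ 1.7582 -1.3119]
 [ 0.1669 -1.5802]
 [ 0.0228 -0.2705]
 [-0.729   0.0911]
 [ 1.6205  2.6648]
 [ 0.751  -2.8339]]
handle [0.4731 0.2763 0.224 ]
bal [0.5838 0.3399 0.045 ]
bal [0.562  0.1717 0.045 ]
bal [0.3303 0.2074 0.045 ]
bal [0.3539 0.3729 0.045 ]
```

```bash
cat >> h.py <<'E'
from scipy.spatial.transform import Rotation as Ro
def shift(targets,pos=None,quat=None):
    o=get_obs();pos=o["position"] if pos is None else pos;quat=o["tool_rot"] if quat is None else quat
    R=Ro.from_quat(quat).as_matrix();a=np.arctan2(R[1,0],R[0,0])
    print("pos",pos,"yaw",a,"q",o["q"],"F",o["ft_force"],"t",o["time"],"w",o["grip_width"])
    for t in targets: print(t,"->",np.round(R.T@(np.array(t[:3])-pos),4),"turn",round((a-t[3]+np.pi)%(2*np.pi)-np.pi,4))
E
python3 - <<'E'
from h import *
np.set_printoptions(precision=4,suppress=True)
shift([(.45,-.30,.5,-.105),(.47,.0,.5,-.105),(.4715,.2755,.5,-.105),(.4715,.2755,.388,-.105)],pos=np.array([.221,-.585,.405]))
E
```

```text
pos [ 0.221 -0.585  0.405] yaw 0.36179968190114403 q [-1.3875  0.5281  1.4334  0.      1.1814 -0.1785] F [0.2643 0.3095 0.3299] t 0.2 w 0.08680829328817675
(0.45, -0.3, 0.5, -0.105) -> [ 0.3151 -0.1856 -0.0947] turn 0.4668
(0.47, 0.0, 0.5, -0.105) -> [ 0.44   -0.4591 -0.0943] turn 0.4668
(0.4715, 0.2755, 0.5, -0.105) -> [ 0.5389 -0.7163 -0.0939] turn 0.4668
(0.4715, 0.2755, 0.388, -0.105) -> [ 0.5389 -0.7161  0.0181] turn 0.4668
```

>>> servo_tool(steps=[0.087,0.02,-0.01,-0.05,0.05,0.087,0.06,-0.035,-0.095,0.15,0.087,0.11,-0.065,-0.095,0.3,0.087,0.16,-0.095,-0.095,0.4668,0.087,0.21,-0.125,-0.095,0.4668,0.087,0.265,-0.155,-0.095,0.4668,0.087,0.315,-0.186,-0.095,0.4668,0.087,0.34,-0.24,-0.095,0.4668,0.087,0.365,-0.295,-0.095,0.4668,0.087,0.39,-0.35,-0.095,0.4668,0.087,0.415,-0.405,-0.095,0.4668,0.087,0.44,-0.459,-0.095,0.4668])

```text
time: 1.7
position: [0.47, 0.0024, 0.4999]
tool_rot: [0.999, -0.053, 0.0, -0.0]
ft_force: [1.3, -0.6, 0.2]
grip_width: 0.0872
```

>>> servo_tool(steps=[0.087,0,0,0,0,0.087,0,0,0,0])

```text
time: 1.95
position: [0.4703, 0.0005, 0.4997]
tool_rot: [0.999, -0.052, 0.0, 0.0]
ft_force: [0.7, 0.2, 0.4]
grip_width: 0.0868
```

```bash
python3 - <<'E'
from h import *
np.set_printoptions(precision=4,suppress=True)
shift([(.4715,.2755,.5,-.105),(.4715,.2755,.39,-.105)])
E
```

```text
pos [0.4703 0.0005 0.4997] yaw -0.10394809658398559 q [-0.2369  0.2023  1.6757 -0.0007  1.2634  1.438 ] F [0.717  0.1649 0.4483] t 1.95 w 0.08676352238000971
(0.4715, 0.2755, 0.5, -0.105) -> [-0.0273 -0.2736 -0.0005] turn 0.0011
(0.4715, 0.2755, 0.39, -0.105) -> [-0.0273 -0.2737  0.1095] turn 0.0011
```

>>> servo_tool(steps=[0.06,-0.005,-0.055,0,0,0.06,-0.011,-0.11,0,0,0.06,-0.016,-0.165,0,0,0.06,-0.022,-0.22,0,0,0.06,-0.0273,-0.273,0,0,0.06,-0.0273,-0.273,0.03,0,0.06,-0.0273,-0.273,0.06,0,0.06,-0.0273,-0.273,0.06,0])

```text
time: 2.95
position: [0.4722, 0.2732, 0.4374]
tool_rot: [0.999, -0.054, -0.003, 0.001]
ft_force: [0.2, -0.8, -0.1]
grip_width: 0.0598
```

```bash
python3 - <<'E'
from h import *
np.set_printoptions(precision=4,suppress=True)
t=camera("top")["pixels"];s=camera("side")["pixels"]
cv2.imwrite("pics/t1.png",t);cv2.imwrite("pics/s1.png",s)
crop(s,240,160,110,140,5,"pics/c8.png");crop(t,340,160,120,100,6,"pics/c9.png")
shift([(.4715,.2755,.388,-.105)])
E
```

```text
pos [0.4729 0.2737 0.4402] yaw -0.10738808466365925 q [ 0.3202  0.3798  1.5884 -0.0001  1.1728  1.9984] F [ 0.5649 -0.2738 -0.5085] t 3.05 w 0.059969190303434866
(0.4715, 0.2755, 0.388, -0.105) -> [-0.0017 -0.0016  0.0522] turn -0.0024
```

View pics/c8.png

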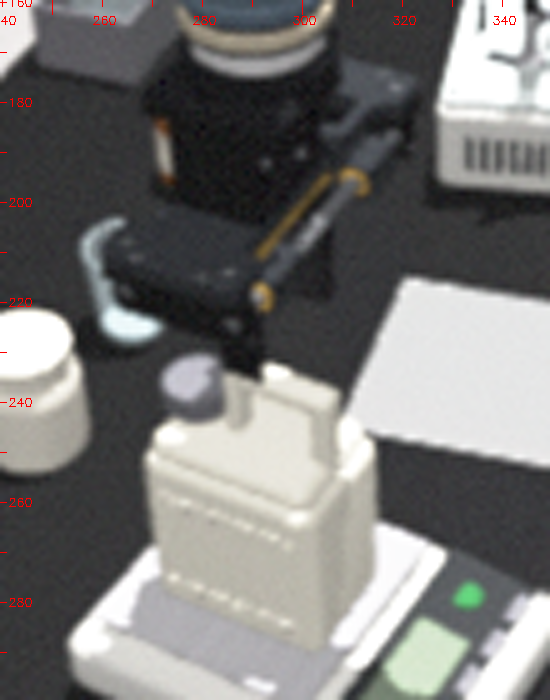

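View pics/t1.png

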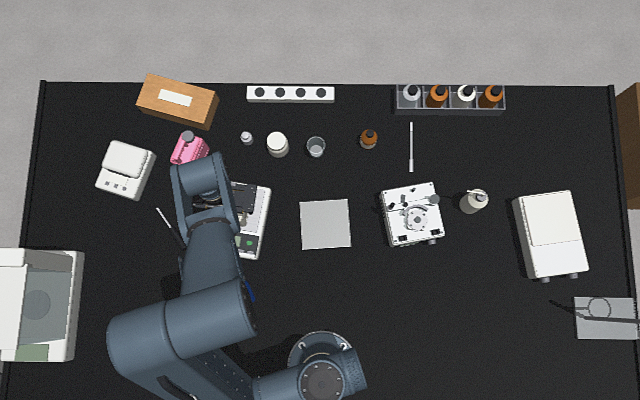

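```bash
python3 - <<'E'
from h import *
np.set_printoptions(precision=4,suppress=True)
ct,cs=pickle.load(open("cal.pkl","rb"))
for dy in(-.04,-.03,0,.03,.04):print(dy,proj(cs,(.4729+.107*dy,.2737+dy,.258)))
print(proj(cs,(.4715,.2755,.23)))
s=cv2.imread("pics/s1.png");crop(s,265,210,60,50,12,"pics/c10.png")
E
```

```text
-0.04 [303.3578 216.9594]
-0.03 [301.546 219.162]
0 [295.9696 225.9413]
0.03 [290.1719 232.9896]
0.04 [288.1879 235.4016]
[296.7477 234.5303]
```

View pics/c10.png

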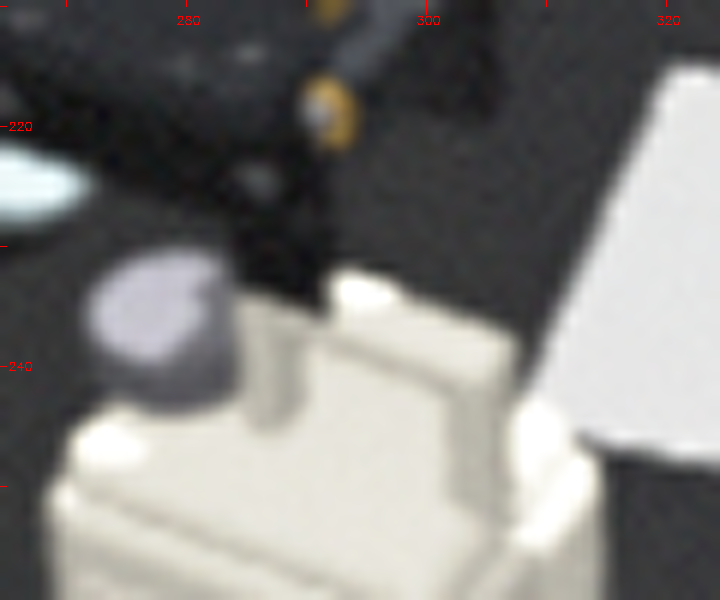

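>>> servo_tool(steps=[0.06,0,0,0.02,0,0.06,0,0,0.04,0,0.06,0,0,0.052,0,0.06,0,0,0.052,0,0.0,0,0,0.052,0,0.0,0,0,0.052,0,0.0,0,0,0.052,0,0.0,0,0,0.052,0], force=30)

```text
time: 4.05
position: [0.4717, 0.275, 0.388]
tool_rot: [0.999, -0.052, 0.0, -0.0]
ft_force: [0.7, 0.5, -0.6]
grip_width: 0.0279
```

```bash
python3 - <<'E'
from h import *
np.set_printoptions(precision=4,suppress=True)
t=camera("top")["pixels"];s=camera("side")["pixels"]
crop(s,240,180,100,120,5,"pics/c11.png")
shift([(.4715,.2755,.388,-.105)])
E
```

```text
pos [0.4718 0.275  0.3879] yaw -0.10503222345708824 q [0.323  0.443  1.6501 0.0003 1.0481 1.9986] F [0.2566 1.251  1.2683] t 4.15 w 0.019859021021795785
(0.4715, 0.2755, 0.388, -0.105) -> [-0.0003 -0.0005 -0.0001] turn -0.0
```

View pics/c11.png

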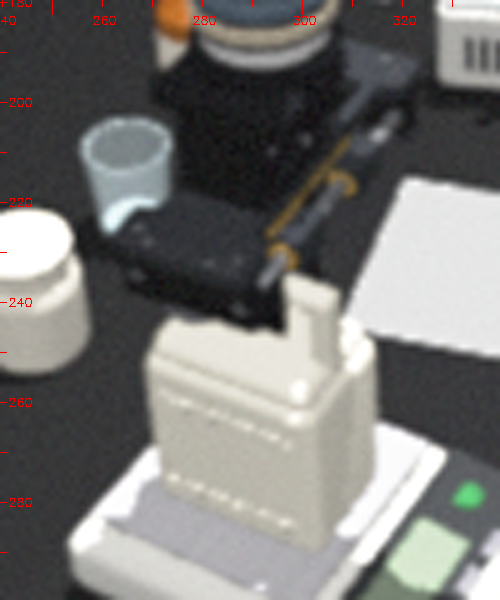

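>>> servo_tool(steps=[0.0,0,0,0,0,0.0,0,0,0,0,0.0,0,0,0,0,0.0,0,0,-0.005,0,0.0,0,0,-0.015,0,0.0,0,0,-0.03,0,0.0,0,0,-0.03,0,0.0,0,0,-0.03,0])

```text
time: 5.15
position: [0.4716, 0.2748, 0.4179]
tool_rot: [0.999, -0.052, 0.0, 0.0]
ft_force: [-0.2, -0.4, -4.7]
grip_width: 0.0157
```

```bash
python3 - <<'E'
from h import *
np.set_printoptions(precision=4,suppress=True)
s=camera("side")["pixels"]
crop(s,240,180,100,120,5,"pics/c12.png")
shift([(.4715,.2755,.388,-.105)])
ct,cs=pickle.load(open("cal.pkl","rb"))
t=cv2.imread("pics/t1.png");crop(t,290,190,70,70,9,"pics/c13.png")
crop(cv2.imread("pics/s1.png"),310,200,70,60,9,"pics/c14.png")
E
```

```text
pos [0.4715 0.2748 0.4176] yaw -0.10505730042644919 q [ 0.3228  0.4054  1.6174 -0.      1.1196  1.9987] F [-0.7315 -0.3653 -4.2856] t 5.2 w 0.015262926761794266
(0.4715, 0.2755, 0.388, -0.105) -> [-0.0001 -0.0007  0.0296] turn -0.0001
```

View pics/c12.png

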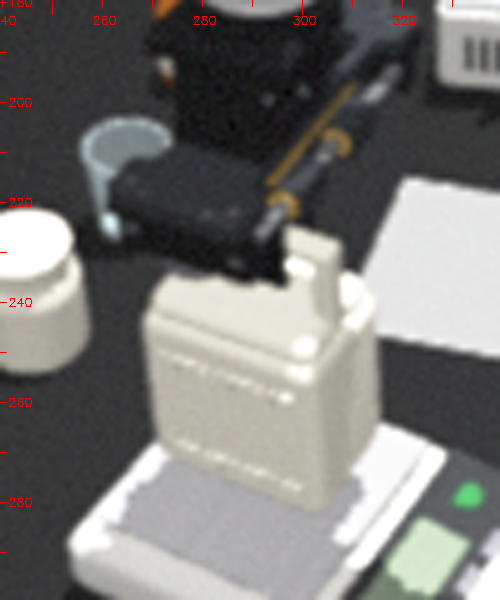

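View pics/c13.png

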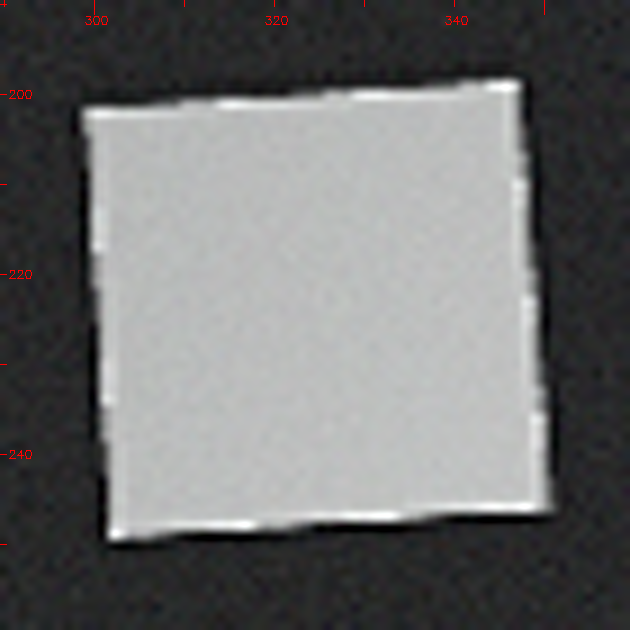

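View pics/c14.png

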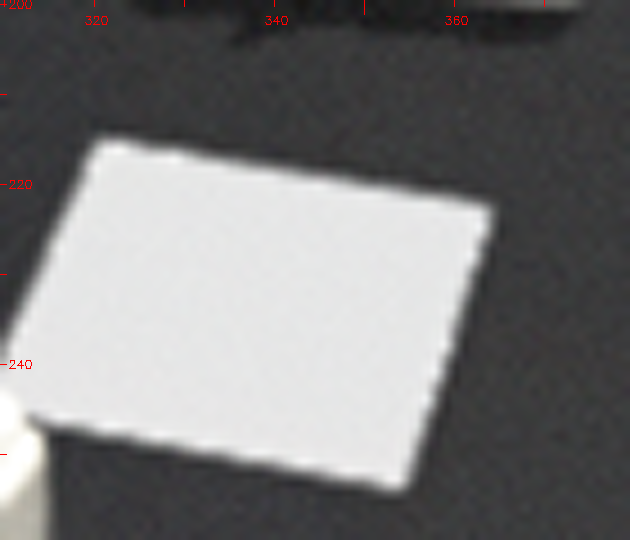

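```bash
python3 - <<'E'
from h import *
np.set_printoptions(precision=4,suppress=True)
ct,cs=pickle.load(open("cal.pkl","rb"))
c=[at_z(ct,*p,.003) for p in [(298.7,201.5),(347,198.5),(350.5,246.3),(301.5,249.3)]];print(np.array(c),np.mean(c,0))
e=[at_z(cs,*p,.003) for p in [(320.5,215),(364.5,222.5),(354.7,254.3)]];print(np.array(e),(e[0]+e[2])/2)
E
```

```text
[[ 0.5263  0.0825  0.003 ]
 [ 0.5382 -0.0785  0.003 ]
 [ 0.3786 -0.0902  0.003 ]
 [ 0.367   0.0701  0.003 ]] [ 0.4525 -0.004   0.003 ]
[[ 0.5405 -0.0769  0.003 ]
 [ 0.3791 -0.0893  0.003 ]
 [ 0.366   0.0737  0.003 ]] [ 0.4533 -0.0016  0.003 ]
```

>>> servo_tool(steps=[0.0,0,0,-0.015,0,0.0,0,0.01,-0.03,0,0.0,0,0.035,-0.04,0,0.0,-0.001,0.07,-0.04,0,0.0,-0.001,0.11,-0.04,0,0.0,-0.002,0.15,-0.04,0,0.0,-0.003,0.19,-0.04,0,0.0,-0.003,0.225,-0.04,0,0.0,-0.004,0.255,-0.03,0,0.0,-0.0044,0.273,-0.01,0,0.0,-0.0044,0.2783,0.01,0,0.0,-0.0044,0.2783,0.03,0])

```text
time: 6.7
position: [0.4383, -0.0026, 0.3886]
tool_rot: [0.999, -0.053, 0.001, 0.001]
ft_force: [-0.3, -0.3, -4.2]
grip_width: 0.0153
```

>>> servo_tool(steps=[0.0,0,0,0.015,0,0.0,0,0,0.025,0,0.0,0,0,0.035,0,0.0,0,0,0.043,0,0.0,0,0,0.045,0])

```text
time: 7.32
position: [0.4381, -0.0014, 0.3424]
tool_rot: [0.999, -0.052, -0.0, -0.0]
ft_force: [0.1, -0.1, -4.4]
grip_width: 0.0157
```

```bash
python3 - <<'E'
from h import *
np.set_printoptions(precision=4,suppress=True)
s=camera("side")["pixels"]
crop(s,280,160,110,120,5,"pics/c15.png")
shift([(.438,-.0015,.3295,-.105)])
E
```

```text
pos [ 0.4382 -0.0014  0.3424] yaw -0.1049222915063453 q [-0.2593  0.3844  1.9516  0.      0.8062  1.4164] F [-0.788   0.668  -4.3539] t 7.375 w 0.01565415869902757
(0.438, -0.0015, 0.3295, -0.105) -> [-0.0002  0.0001  0.0129] turn 0.0001
```

View pics/c15.png

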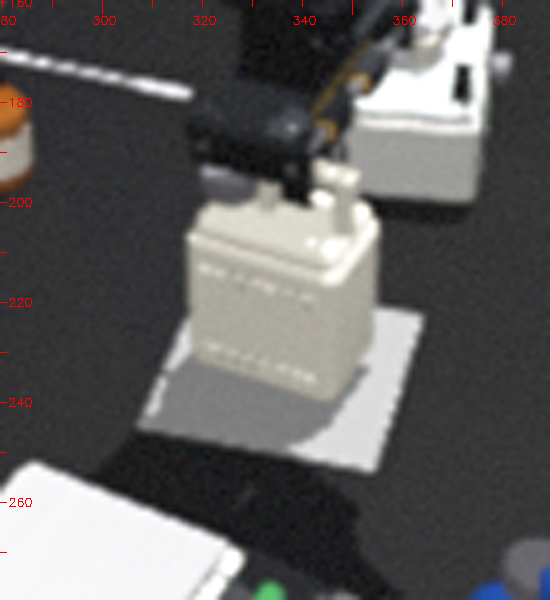

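>>> servo_tool(steps=[0.0,0,0,0.003,0,0.0,0,0,0.006,0,0.0,0,0,0.008,0,0.0,0,0,0.0095,0,0.0,0,0,0.0105,0,0.0,0,0,0.0105,0])

```text
time: 8.12
position: [0.4382, -0.0014, 0.3322]
tool_rot: [0.999, -0.052, -0.0, -0.0]
ft_force: [-0.7, -0.2, -4.9]
grip_width: 0.0159
```

>>> servo_tool(steps=[0.0,0,0,0.001,0,0.0,0,0,0.0015,0,0.0,0,0,0.002,0])

```text
time: 8.5
position: [0.4382, -0.0014, 0.3302]
tool_rot: [0.999, -0.052, 0.0, -0.0]
ft_force: [-0.3, 0.0, -4.3]
grip_width: 0.0157
```

>>> servo_tool(steps=[0.0,0,0,0.0007,0,0.0,0,0,0.0014,0,0.0,0,0,0.002,0])

```text
time: 8.88
position: [0.4377, -0.0011, 0.3286]
tool_rot: [0.999, -0.053, -0.001, -0.0]
ft_force: [-4.2, 2.2, 8.4]
grip_width: 0.0159
```

>>> servo_tool(steps=[0.0,0,0,-0.0007,0,0.0,0,0,-0.0009,0,0.04,0,0,-0.0009,0,0.05,0,0,-0.0009,0,0.05,0,0,-0.0009,0,0.05,0,0,-0.0009,0], force=10)

```text
time: 9.62
position: [0.4383, -0.0015, 0.3293]
tool_rot: [0.999, -0.052, 0.0, 0.0]
ft_force: [0.5, 0.3, 0.2]
grip_width: 0.046
```

>>> servo_tool(steps=[0.05,0,0,-0.015,0,0.05,0,0,-0.04,0,0.05,0,0,-0.08,0,0.05,0,0,-0.13,0,0.0,0,0,-0.17,0,0.0,0,0,-0.17,0])

```text
time: 10.38
position: [0.4388, -0.0015, 0.5024]
tool_rot: [0.999, -0.052, 0.004, 0.001]
ft_force: [0.1, 0.4, -0.4]
grip_width: 0.0377
```

```bash
python3 - <<'E'
from h import *
np.set_printoptions(precision=4,suppress=True)
s=camera("side")["pixels"];t=camera("top")["pixels"]
cv2.imwrite("pics/t2.png",t)
crop(s,290,120,110,140,5,"pics/c16.png")
shift([(.438,-.0015,.3295,-.105)])
E
```

```text
pos [ 0.4378 -0.0013  0.499 ] yaw -0.10494535499783736 q [-0.2593  0.1514  1.7443 -0.0001  1.2458  1.4164] F [ 0.259  -0.208  -0.1976] t 10.475 w 0.029579227475682753
(0.438, -0.0015, 0.3295, -0.105) -> [0.0002 0.0002 0.1695] turn 0.0001
```

View pics/c16.png

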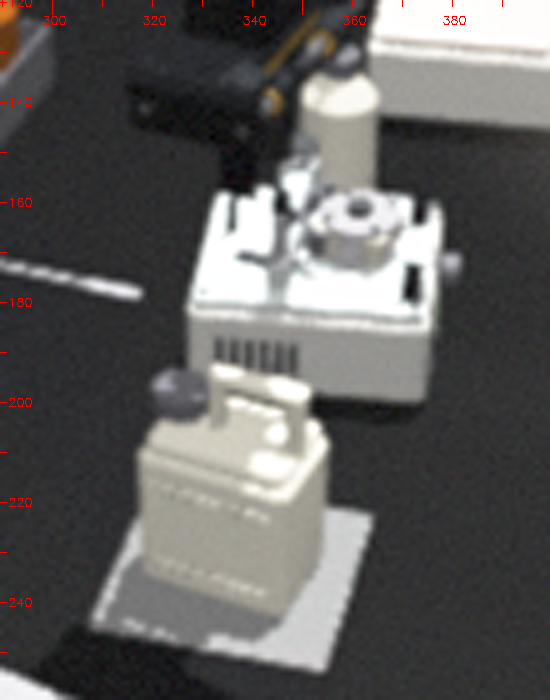

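View pics/t2.png

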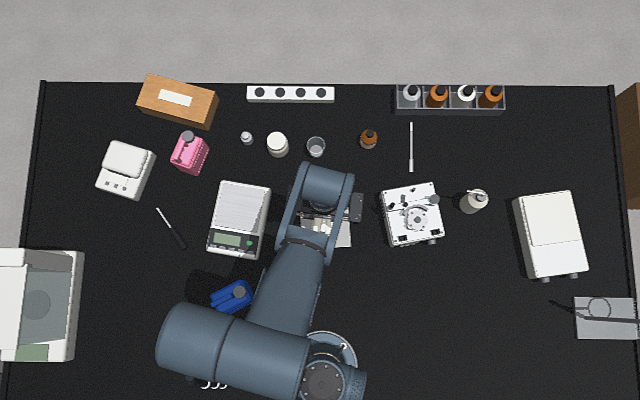

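```bash
cat > p.py <<'E'
from h import *
np.set_printoptions(precision=4,suppress=True)
ct,cs=pickle.load(open("cal.pkl","rb"))
C=np.array([.479,-.283]);Y=.19
def W(x,y):
    R=np.array([[np.cos(Y),-np.sin(Y)],[np.sin(Y),np.cos(Y)]]);return C+R@np.array([x,y])
def tool(a,gap=.0165,z=.324):
    P=np.array([.022,-.062])+.137*np.array([np.sin(a),np.cos(a)]);t=np.array([np.cos(a),-np.sin(a)])
    return (*W(*(P-gap*t)),z,Y-a)
E
python3 - <<'E'
from p import *
shift([tool(0,.036,.499),tool(0,.036,.324)])
print('post top meas',at_z(ct,392.2,203.2,.184),W(.022,.075),'knob',at_z(ct,405.2,204,.139),W(.022,.028))
im=cv2.imread("pics/t2.png");crop(im,375,175,70,75,9,"pics/c17.png")
E
```

```text
pos [ 0.4378 -0.0013  0.499 ] yaw -0.10494535499783736 q [-0.2593  0.1514  1.7443 -0.0001  1.2458  1.4164] F [ 0.259  -0.208  -0.1976] t 10.475 w 0.029579227475682753
(np.float64(0.45108752358512066), np.float64(-0.2119937068958757), 0.499, 0.19) -> [0.0353 0.2081 0.    ] turn -0.2949
(np.float64(0.45108752358512066), np.float64(-0.2119937068958757), 0.324, 0.19) -> [0.0353 0.2081 0.175 ] turn -0.2949
post top meas [ 0.4885 -0.2045  0.184 ] [ 0.4864 -0.2052] knob [ 0.4952 -0.2502  0.139 ] [ 0.4953 -0.2513]
```

View pics/c17.png

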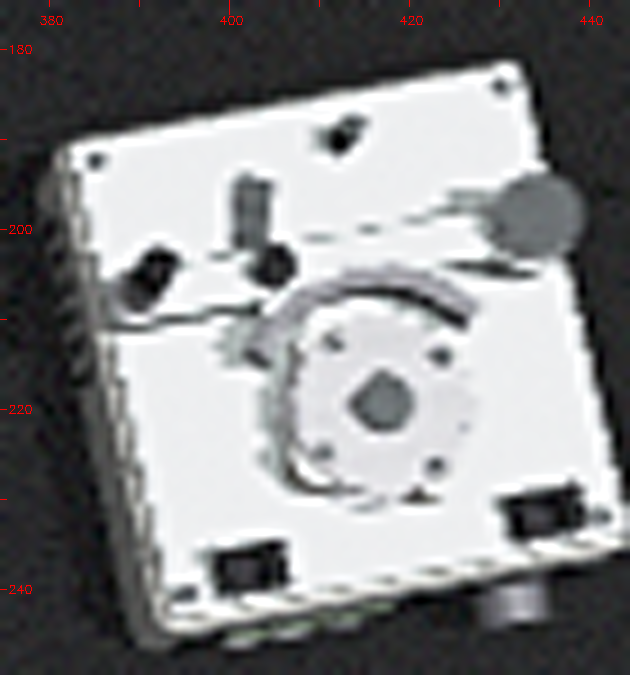

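>>> servo_tool(steps=[0.0,0.009,0.05,0,-0.1,0.0,0.018,0.105,0,-0.2,0.0,0.027,0.16,0,-0.295,0.0,0.0353,0.208,0,-0.295,0.0,0.0353,0.208,0.05,-0.295,0.0,0.0353,0.208,0.1,-0.295,0.0,0.0353,0.208,0.13,-0.295,0.0,0.0353,0.208,0.13,-0.295,0.0,0.0353,0.208,0.13,-0.295])

```text
time: 11.6
position: [0.4517, -0.2121, 0.3693]
tool_rot: [0.995, 0.095, -0.0, -0.0]
ft_force: [1.2, -0.1, 0.3]
grip_width: 0.0005
```

```bash
python3 - <<'E'
from p import *
s=camera("side")["pixels"];t=camera("top")["pixels"]
cv2.imwrite("pics/t3.png",t)
crop(s,290,90,110,170,4,"pics/c18.png")
crop(t,280,160,190,110,4,"pics/c19.png")
shift([tool(0,.036,.324)])
E
```

```text
pos [ 0.4519 -0.2122  0.3703] yaw 0.1901845737697122 q [-0.6632  0.4087  1.7812  0.      0.9491  0.7174] F [ 0.0996  0.3949 -0.1572] t 11.7 w 0.0004290851749248735
(np.float64(0.45108752358512066), np.float64(-0.2119937068958757), 0.324, 0.19) -> [-0.0009 -0.0005  0.0463] turn 0.0002
```

View pics/c18.png

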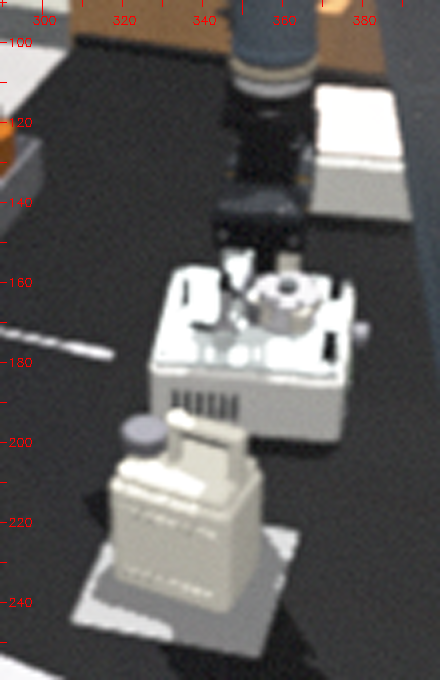

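View pics/c19.png

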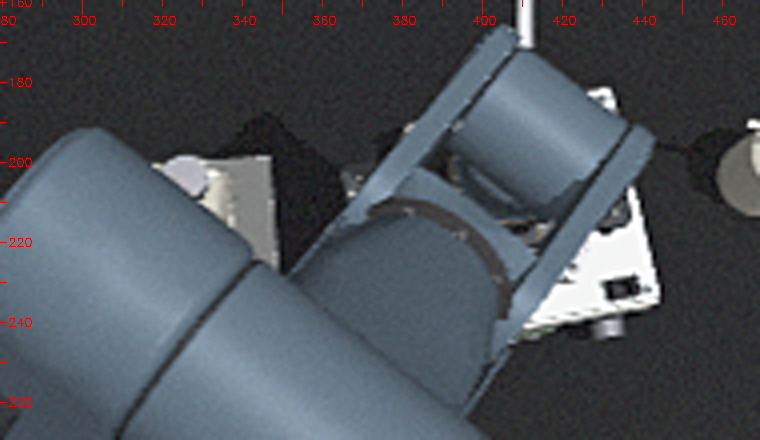

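```bash
python3 - <<'E'
from p import *
s=camera("side")["pixels"]
crop(s,320,120,70,70,9,"pics/c20.png")
for n,p in dict(tip=(.4519,-.2122,.188),pt=(*W(.022,.075),.184),pb=(*W(.022,.075),.124)).items(): print(n,proj(cs,p))
E
```

```text
tip [356.5239 156.8336]
pt [346.5642 157.1161]
pb [346.2199 171.2303]
```

View pics/c20.png

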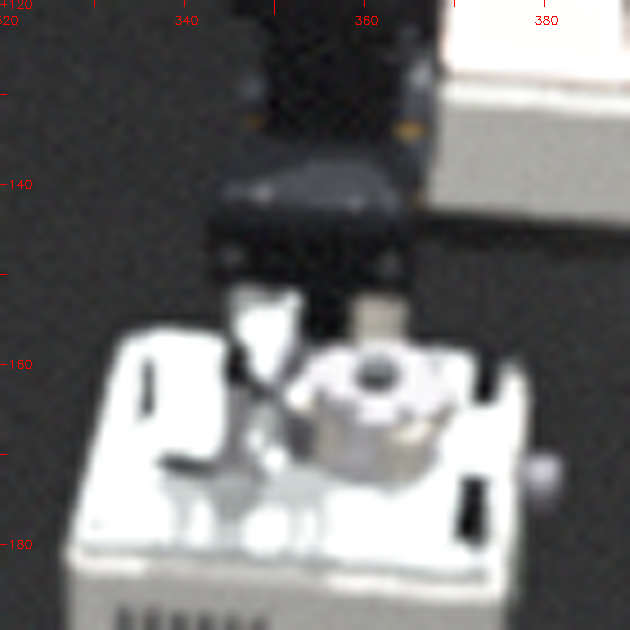

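>>> servo_tool(steps=[0.0,0,0,0.015,0,0.0,0,0,0.03,0,0.0,0,0,0.045,0,0.0,0,0,0.046,0])

```text
time: 12.25
position: [0.4515, -0.2119, 0.3234]
tool_rot: [0.995, 0.095, -0.0, -0.0]
ft_force: [-0.4, 0.3, -0.4]
grip_width: 0.0002
```

>>> servo_tool(steps=[0.0,0.005,0,0,0,0.0,0.01,0,0,0,0.0,0.014,0,0,0,0.0,0.017,0,0,0])

```text
time: 12.75
position: [0.4686, -0.2087, 0.3234]
tool_rot: [0.995, 0.095, 0.0, 0.0]
ft_force: [-0.2, -0.1, 0.5]
grip_width: 0.0007
```

>>> servo_tool(steps=[0.0,0.002,0,0,0,0.0,0.004,0,0,0,0.0,0.006,0,0,0])

```text
time: 13.12
position: [0.4735, -0.2075, 0.323]
tool_rot: [0.995, 0.095, -0.001, -0.001]
ft_force: [-4.5, -0.0, 2.6]
grip_width: 0.0007
```

```bash
python3 - <<'E'
from p import *
shift([tool(a,.0145,.3235) for a in (.05,.1,.15,.2,.25,.3,.35,.4,.44)])
E
```

```text
pos [ 0.4735 -0.2075  0.323 ] yaw 0.1900540974258138 q [-0.6292  0.5041  1.781  -0.0008  0.859   0.7521] F [-4.5395 -0.0379  2.6374] t 13.125 w 0.0006904029294857634
(np.float64(0.4788378060097793), np.float64(-0.20609315056899785), 0.3235, 0.14) -> [ 0.0055 -0.0003 -0.0005] turn 0.0501
(np.float64(0.4855586687923215), np.float64(-0.20458708142851567), 0.3235, 0.09) -> [ 0.0124 -0.0005 -0.0005] turn 0.1001
(np.float64(0.4923464043309699), np.float64(-0.20341879762093995), 0.3235, 0.04000000000000001) -> [ 0.0193 -0.0004 -0.0005] turn 0.1501
(np.float64(0.4991840468218622), np.float64(-0.20259121924735918), 0.3235, -0.010000000000000009) -> [ 0.0262  0.0001 -0.0006] turn 0.2001
(np.float64(0.5060545057197464), np.float64(-0.2021064148227128), 0.3235, -0.06) -> [ 0.033   0.0009 -0.0006] turn 0.2501
(np.float64(0.5129406084554438), np.float64(-0.2019655961055812), 0.3235, -0.10999999999999999) -> [ 0.0398  0.0021 -0.0006] turn 0.3001
(np.float64(0.5198251433583281), np.float64(-0.20216911506942026), 0.3235, -0.15999999999999998) -> [ 0.0465  0.0036 -0.0006] turn 0.3501
(np.float64(0.5266909026765385), np.float64(-0.20271646302281093), 0.3235, -0.21000000000000002) -> [ 0.0531  0.0054 -0.0006] turn 0.4001
(np.float64(0.5321584569641883), np.float64(-0.2034010077042388), 0.3235, -0.25) -> [ 0.0584  0.0071 -0.0006] turn 0.4401
```

>>> servo_tool(steps=[0.0,0.0055,0,0,0.05,0.0,0.0124,-0.0005,0,0.1,0.0,0.0193,-0.0004,0,0.15,0.0,0.0262,0,0,0.2,0.0,0.033,0.001,0,0.25,0.0,0.0365,0.0015,0,0.275,0.0,0.0365,0.0015,0,0.275])

```text
time: 14.0
position: [0.5092, -0.2017, 0.3229]
tool_rot: [0.999, -0.042, -0.002, -0.001]
ft_force: [-6.4, 0.1, 3.5]
grip_width: 0.0002
```

```bash
python3 - <<'E'
from p import *
s=camera("side")["pixels"]
t=camera("top")["pixels"]
crop(s,315,100,75,95,8,"pics/c21.png");crop(t,370,160,90,90,7,"pics/c22.png")
shift([tool(a,.0145,.3235) for a in (.275,.3,.35,.4,.44)])
E
```

```text
pos [ 0.5091 -0.2017  0.3229] yaw -0.0846912207302552 q [-0.5811  0.5377  1.7046 -0.0008  0.9038  1.0749] F [-6.1869 -0.2148  3.2284] t 14.1 w 0.00045556136711637197
(np.float64(0.5094966769247707), np.float64(-0.20199296508033887), 0.3235, -0.08500000000000002) -> [ 0.0004  0.0003 -0.0006] turn 0.0003
(np.float64(0.5129406084554438), np.float64(-0.2019655961055812), 0.3235, -0.10999999999999999) -> [ 0.0038 -0.     -0.0006] turn 0.0253
(np.float64(0.5198251433583281), np.float64(-0.20216911506942026), 0.3235, -0.15999999999999998) -> [ 0.0107 -0.0004 -0.0006] turn 0.0753
(np.float64(0.5266909026765385), np.float64(-0.20271646302281093), 0.3235, -0.21000000000000002) -> [ 0.0176 -0.0004 -0.0007] turn 0.1253
(np.float64(0.5321584569641883), np.float64(-0.2034010077042388), 0.3235, -0.25) -> [ 0.0231 -0.0002 -0.0007] turn 0.1653
```

View pics/c21.png

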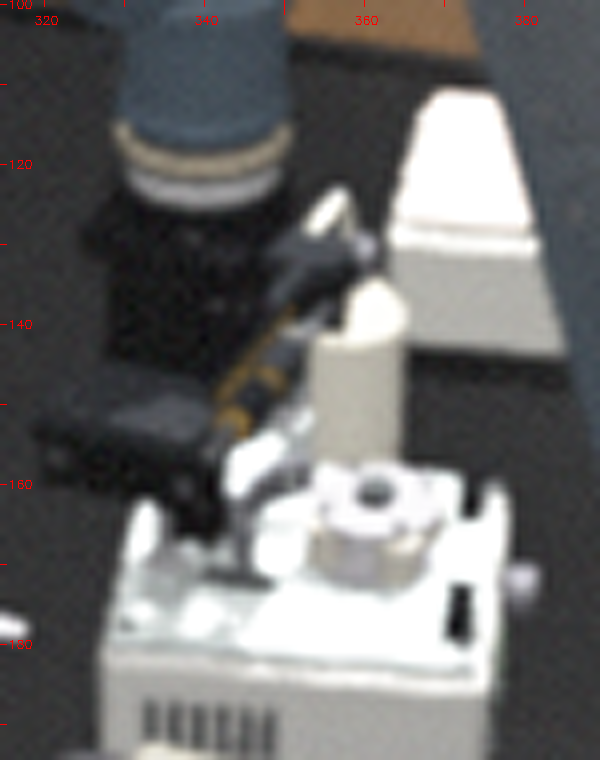

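View pics/c22.png

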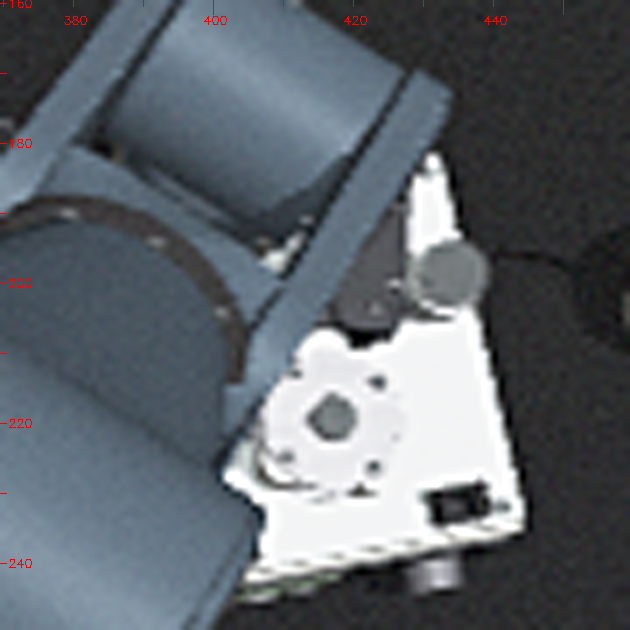

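>>> servo_tool(steps=[0.0,0.004,0,0,0.025,0.0,0.0075,0,0,0.05,0.0,0.011,-0.0003,0,0.075,0.0,0.0145,-0.0004,0,0.1,0.0,0.018,-0.0004,0,0.125,0.0,0.021,-0.0003,0,0.145,0.0,0.024,-0.0002,0,0.165,0.0,0.024,-0.0002,0,0.165])

```text
time: 15.1
position: [0.5327, -0.2032, 0.3228]
tool_rot: [0.992, -0.125, -0.003, -0.001]
ft_force: [-7.5, 1.9, 4.8]
grip_width: 0.0005
```

```bash
python3 - <<'E'
from p import *
s=camera("side")["pixels"]
t=camera("top")["pixels"]
crop(s,315,100,75,95,8,"pics/c23.png");cv2.imwrite("pics/t4.png",t);crop(t,385,170,70,70,8,"pics/c24.png")
shift([tool(a,.0145,.3235) for a in (.42,.44,.46)])
cv2.imwrite("pics/s4.png",s)
for a in(.35,.4,.44,.48,.52):
  p=np.array([.022,-.062])
  P=p+.137*np.array([np.sin(a),np.cos(a)]);Q=p+.09*np.array([np.sin(a),np.cos(a)])
  print(a,'post top',proj(ct,(*W(*P),.184)),proj(cs,(*W(*P),.184)),proj(cs,(*W(*P),.124)),'knob',proj(cs,(*W(*Q),.139)))
E
```

```text
pos [ 0.5327 -0.2032  0.3229] yaw -0.24982692137680032 q [-0.5603  0.5629  1.6474 -0.0005  0.9376  1.2607] F [-7.2432  0.661   5.9416] t 15.2 w 0.0001669723649675552
(np.float64(0.5294281026578658), np.float64(-0.20303139668079112), 0.3235, -0.22999999999999998) -> [-0.0032  0.0007 -0.0006] turn -0.0198
(np.float64(0.5321584569641883), np.float64(-0.2034010077042388), 0.3235, -0.25) -> [-0.0004  0.0003 -0.0006] turn 0.0002
(np.float64(0.5348808734901874), np.float64(-0.20382514825367268), 0.3235, -0.27) -> [ 0.0023  0.0001 -0.0006] turn 0.0202
0.35 post top [391.9446 188.1738] [333.7866 154.9302] [333.7476 168.9768] knob [339.7324 159.467 ]
0.4 post top [392.3325 185.9749] [332.126  154.4367] [332.1264 168.4691] knob [338.6752 159.1495]
0.44 post top [392.7237 184.2359] [330.8377 154.0124] [330.8684 168.0327] knob [337.8532 158.8762]
0.48 post top [393.1858 182.5177] [329.5874 153.5628] [329.6475 167.5704] knob [337.054  158.5863]
0.52 post top [393.718  180.8229] [328.3773 153.0891] [328.4658 167.0833] knob [336.2788 158.2804]
```

View pics/c23.png

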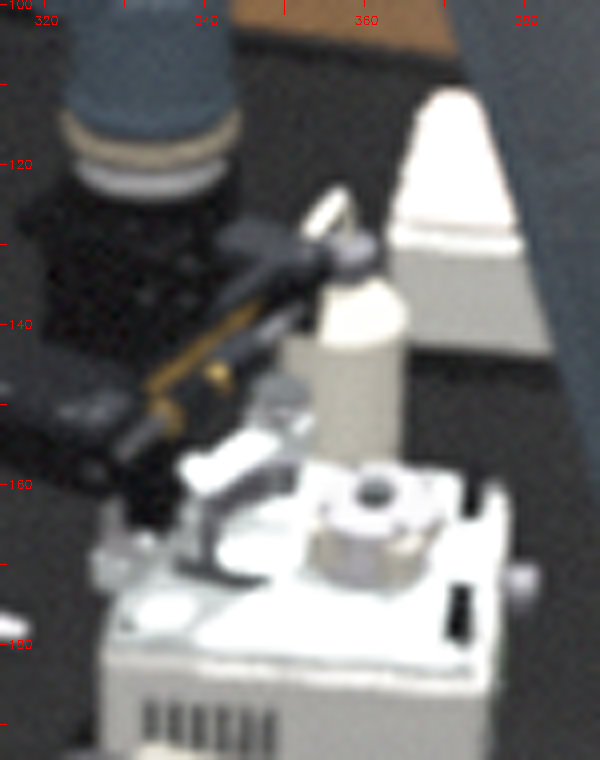

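View pics/c24.png

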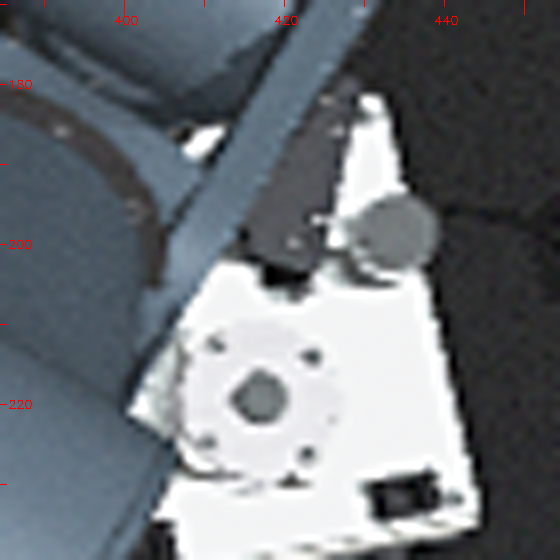

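View pics/s4.png

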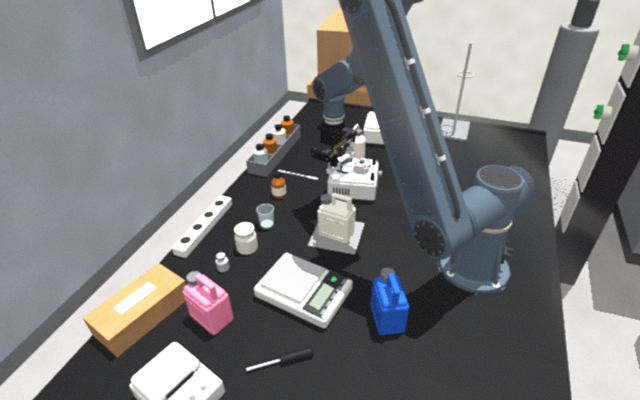

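```bash
python3 - <<'E'
from p import *
s=camera("side")["pixels"].copy();t=camera("top")["pixels"].copy()
for cal,im in((cs,s),(ct,t)):
  for z in(.003,.127):
    pts=[]
    for x,y in((-1,-1),(1,-1),(1,1),(-1,1)):
        c,d=np.cos(-.105),np.sin(-.105);a,b=x*.055,y*.0375
        pts.append(proj(cal,(.453+c*a-d*b,-.003+d*a+c*b,z)))
    cv2.polylines(im,[np.int32(np.round(np.array(pts)*16))],True,(0,0,255),1,cv2.LINE_AA,4)
crop(s,300,180,75,75,8,"pics/c25.png");crop(t,285,175,80,80,7,"pics/c26.png")
shift([])
E
```

```text
pos [ 0.5326 -0.2032  0.3229] yaw -0.24987032733950235 q [-0.5603  0.5629  1.6475 -0.0005  0.9376  1.2606] F [-7.6021  2.0721  4.5764] t 15.3 w 0.0003354986816641396
```

View pics/c25.png

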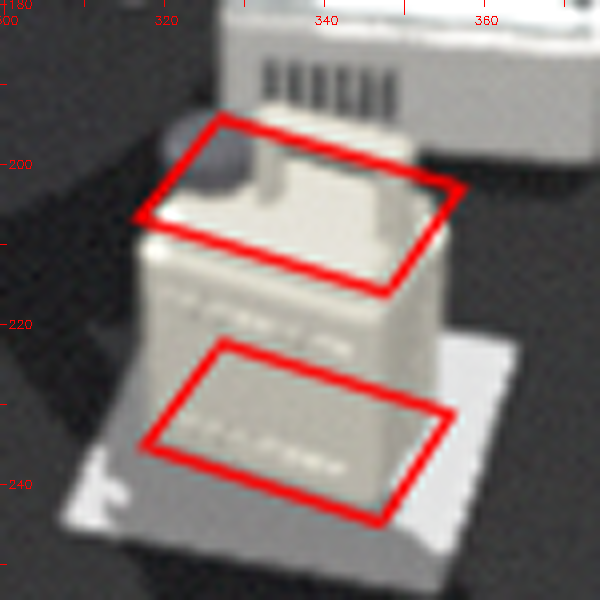

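View pics/c26.png

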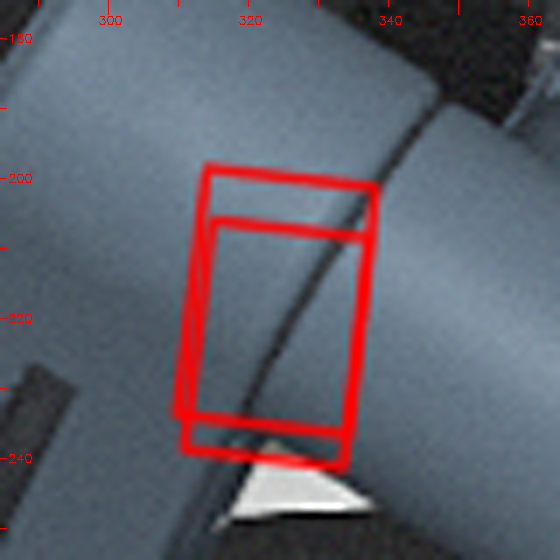

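```bash
python3 -c "
from rig import *
print(hand_in())"
```

```text
the job is handed in; nothing more can be done
None
```

I moved the canister to the mat and am holding the pump's pressure arm back past its last click. The job is handed in, at about 15 s of the 54 s allowed.

- **Canister:** I lifted the white canister by its handle off the balance and set it down in the middle of the mat. The contact force was about 8 N. I let it go, and the last side picture shows it standing upright and free. Its outline was about 2–3 px off my model there, which I put down to its rounded edges. I judge it within about 5 mm of the mat's centre. The top camera could not confirm this because the robot arm was in the way.
- **Pressure arm:** I pushed the finger post back with the closed fingers, and they still hold it against the spring at about 0.44 rad. The last click is at 0.35 rad and the back stop at 0.52. The side picture and the push of about 7.5–8 N both fit that angle. It was not measured directly, as the post was partly hidden; I put the uncertainty at about ±0.02 rad.
- **Unexplained reading:** the wrist also showed 3–6 N upward while pushing. I took it as friction on the post, but did not confirm that.
- **Everything else:** the pictures show no other object moved.

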